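# Turn the nest plate over against the scale's edge

### The job

Two white bottle nest plates lie on the filling bench; one is upside down, with its plain side up and its two round pockets hidden. Bring that one to the front edge (the robot's side) of the bench scale's low platform, stand it on its short end against that edge and tip it over onto the platform, so that it ends flat with its pockets up, wholly on the platform and square to it, its length running from front to back. Leave the other plate where it is.

Things in the scene. Friction and masses are not known exactly. Their poses are not given: they have to be found in the camera images.
- plate_center (a point): Centre (half-way up) of the white nest plate to turn: a flat block 120 (x axis) x 60 (y) x 12 mm (z), 0.08-0.14 kg, with two round pockets 46 mm wide, 7 deep in one face. z points out of the plain face: up at the start, down when done. It starts flat on the bench, left or right of the scale. Pinched lightly (12 N) across its width near one end, it swivels between the fingers as that end rises.
- platform (a point): Centre of the top face of the bench scale's low platform, an aluminium block fixed to the bench: 200 (x axis, front to back, away from the robot) x 220 mm (y axis), its top 35 mm above the bench, z up. Its front edge, the vertical 35 mm high face on the robot's side, lies at x = -100 mm in this frame. Behind it, from x = +115 mm, stands the scale's terminal, 75 mm high.
- spare_center (a point): Centre (half-way up) of the other nest plate, of the same make and size, lying pockets up on the bench on the other side. To be left alone.

How it is judged:
On the way:
1. the plate stands on its short end (within 25 degrees of upright) at the platform's front edge: its centre at most 45 mm before or 30 mm beyond that edge and less than 90 mm above the bench (angle between plate_center's own z axis and vertical between 1.134 and 2.007 rad and angle between plate_center's own y axis and vertical between 1.2 and 1.94 rad and x of plate_center in the frame of platform between -0.145 and -0.07 m and z of plate_center in the frame of platform below 0.055 m), for 0.1 s.
At the end, for the whole second after the job is handed in: The plate rests flat (within 8 degrees), pockets up, on the platform, its length within 17 degrees of front-to-back, its centre within 50 mm (front to back) and 90 mm (sideways) of the platform's centre; the other plate is within 30 mm of its start (angle between plate_center's own z axis and vertical above 3 rad and x of plate_center in the frame of platform between -0.05 and 0.05 m and y of plate_center in the frame of platform between -0.09 and 0.09 m and z of plate_center in the frame of platform below 0.012 m and angle between the x axis of plate_center and the x axis of platform, either way round below 0.3 rad and linear speed of plate below 0.02 m/s and distance of spare_center from where it was at the start of the episode below 0.03 m); the robot touches nothing.
It fails at once if the other plate is moved by more than 30 mm (distance of spare_center from where it was at the start of the episode above 0.03 m).
It also fails if it takes over 56 s, if anything falls off the work surface, if the arm or the gripper's body presses on something with over 40 N, if the wrist force passes 120 N, or if a joint passes its speed limit or range.

### The arm

A 6-joint arm with a two-finger parallel gripper is mounted at the origin on the work surface. World frame = base frame: x ahead of the robot, y to its left, z up, the work surface at z = 0. Lengths are in m, angles in rad, forces in N, time in s.
With the tool pointing down it reaches from about 0.25 to 0.725 m from the base axis. Payload 9.7 kg.
Tool frame: the origin (TCP) lies on the centre line of the jaws, within the pads' length; the fingertips stand 22 mm ahead of it and the grasp point (between the pads) lies 3 mm ahead of it; z points along the fingers, y is the direction in which the jaws open and shut (so a half turn about z gives the same grasp; the last joint's range is limited). The gripper opens to 85 mm and grips with 20 to 120 N. Pads are 22 mm wide; open, the fingers measure 114 mm over their backs; the gripper's body (76 mm by 85 mm) begins 54 mm behind the grasp point. The pads swing forward as they close: fully open they stand 13 mm farther back than shut.
Start: joints at [1.272, 0.087, 0.176, 1.66, 0, 1.571], TCP at [0.162, 0.526, 0.253] pointing down, gripper open.
Joint ranges: [-3.13, 3.13], [-0.85, 1.81], [-1.15, 1.24], [-2.2, 2.28], [-1.44, 1.52], [-3.14, 3.14]. Speed limits (rad/s): [2.22, 2.22, 2.57, 3.14, 3.14, 3.14].

### API

Orientations are given as a rotation vector (axis times angle).
In Python, from rig import r, imaging, order gives the robot as it stands.
- The arm moves only by the shell command python3 -m inch 'ROWS'. ROWS is JSON, one flat list of numbers, 7 for each row, row after row: the shift along the tool's x, y, z in m, then the turn, a rotation vector about the tool's x, y, z in rad, then the opening in per cent of the stroke, from 0 (shut) to 100 (fully open). In form: [dx, dy, dz, rx, ry, rz, gripper, dx, dy, dz, rx, ry, rz, gripper, ...]. A call has 1 to 12 rows; each row shifts and turns the pose as measured when the row begins, along the tool's axes as they then stand; what a row does not reach is not made up. A row lasts 1/12 s, in which the tool goes at most 41.7 mm and 7.16 degrees, less where a joint would pass 70% of its speed; a pose out of reach is approached as far as the arm can. A call with a gripper value outside its range is refused whole. The fingers move at their own pace and stop on an object; the grip force is fixed at half the most. Time passes only in rows, so rows that do not move let the fingers close. It gives the time, the measured TCP pose, the force and the opening at its end, in the units of the state.
- r.get_state(): the state, without advancing time (a new reading comes with each control period).
- imaging.capture(name): name is "side" or "top"; returns a dict with "img" (480x640x3 uint8, red, green, blue), "range_z" (480x640 float32, m along the optical axis (not along the pixel's ray), 0 where there is no reading), "intrinsics" (3x3 intrinsics, pixels), "rvec" (rotation vector, rad) and "tvec" (3), from world to camera coordinates, as OpenCV has them. Camera axes: x right, y down, z forward; pixel columns grow to the right and rows downward; lengths in m; the calibration is good to about 2 mm. A picture is of the moment at which its call begins.
- order.finish_job(): hands the job in, once; it reports no verdict.
Trained networks look in a picture, given as the dict that the camera call returned (one of the last four; its "shot" number tells which), for a name from the list of things; names that differ only in an ending like _2 or _b are one class to them, and where a whole thing is asked for, a point or a joint stands for the part that bears it (a point fixed in the world has none). Each returns a list of dicts, best first, with "p" (0 to 1); they miss things now and then, are a little off and sometimes report something else, mostly with a low value. They report only what shows in the picture. A call takes as long as a camera call.
- imaging.search_frame(picture, query): "at" ([column, row] in pixels, amid what is visible of it).
- imaging.outline_of(picture, query): "region" (480x640 bool, what is visible of it) and "at" ([column, row] in pixels, amid what is visible of it).
The state is a dict: "time_s": time; "joint_positions": joint angles; "joint_vel": joint speeds; "tau": joint torques, N m; "tool_pos": TCP position; "ee_rot": TCP orientation; "wrist_force": force on the tool from outside, world axes, zero at the start; "wrist_torque": the same for the moment, N m; "grip_width": finger opening in m.
Only numpy, scipy, OpenCV 4.12 (cv2) and the standard library are available. Lean on these libraries where they do the work, as an engineer would, in place of code of your own. Each camera call takes 0.05 s, during which the arm holds its last target. There are 200 camera calls.

## Working session

There is one attempt and no reset: what is moved stays moved. The work goes in short steps, Python scripts to look and compute and a shell command to move; the robot and the scene stay as the last step left them, time stands still between calls to the robot, and variables do not carry over. Pictures are saved under pics/ and viewed, about 8 in all and at most 12, crops included, and the job is handed in when it is done.

```bash
mkdir -p pics
cat > h.py <<'E'
import numpy as np,cv2
from rig import r,imaging,order
from scipy.spatial.transform import Rotation as R
def cloud(d):
    K=d["intrinsics"];z=d["range_z"];v,u=np.mgrid[:480,:640]
    p=np.stack([(u-K[0,2])/K[0,0]*z,(v-K[1,2])/K[1,1]*z,z],-1)
    M=R.from_rotvec(np.ravel(d["rvec"])).as_matrix()
    return (p-np.ravel(d["tvec"]))@M
def st():
    s=r.get_state();print("t",round(s["time_s"],2),"p",np.round(s["tool_pos"],4),"R",np.round(R.from_rotvec(s["ee_rot"]).as_matrix(),3).tolist(),"F",np.round(s["wrist_force"],1),"w",s["grip_width"],"q",np.round(s["joint_positions"],2));return s
def save(d,n): cv2.imwrite("pics/"+n+".png",d["img"][:,:,::-1])
E
python3 - <<'E'
from h import *
st()
ims={}
for n in("top","side"):
    d=imaging.capture(n);ims[n]=d["img"];c=cloud(d)
    for q in("plate_center","spare_center","platform"):
        for o in imaging.outline_of(d,q)[:3]:
            P=c[o["region"]&(d["range_z"]>0)]
            if len(P)<20: continue
            m=np.median(P[:,2]);P=P[abs(P[:,2]-m)<.008]
            b=cv2.minAreaRect((P[:,:2]*1000).astype(np.float32))
            print(n,q,round(o["p"],2),np.round(o["at"]),"z",round(float(m),4),"rect",np.round(b[0],1),np.round(b[1],1),round(b[2],1))
cv2.imwrite("pics/a.png",cv2.resize(np.vstack([ims["top"],ims["side"]])[:,:,::-1],(450,600+75))[:600] if 0 else cv2.resize(np.hstack([ims["top"],ims["side"]])[:,:,::-1],(800,300)))
E
```

```text
t 0.0 p [0.1618 0.5254 0.2526] R [[-0.956, 0.294, -0.0], [0.294, 0.956, -0.001], [-0.0, -0.001, -1.0]] F [-0.   0.5  0. ] w 0.08526114865016306 q [ 1.27  0.09  0.18  1.66 -0.    1.57]
top plate_center 0.79 [208. 293.] z 0.0118 rect [464.  233.6] [ 61.1 119.6] 83.2
top spare_center 0.81 [445. 288.] z 0.0088 rect [ 472.7 -240.6] [122.3  66.2] 29.7
top platform 0.56 [309. 161.] z 0.0351 rect [716.6  23.1] [218.4 220.1] 13.8
side plate_center 0.56 [238. 204.] z 0.0116 rect [463.2 230.9] [ 64.1 119.8] 84.8
side spare_center 0.89 [314. 381.] z 0.0093 rect [ 470.6 -237.3] [121.5  66.5] 30.0
side platform 0.64 [399. 233.] z 0.035 rect [752.3  33.6] [298.4 229. ] 14.4
```

View pics/a.png

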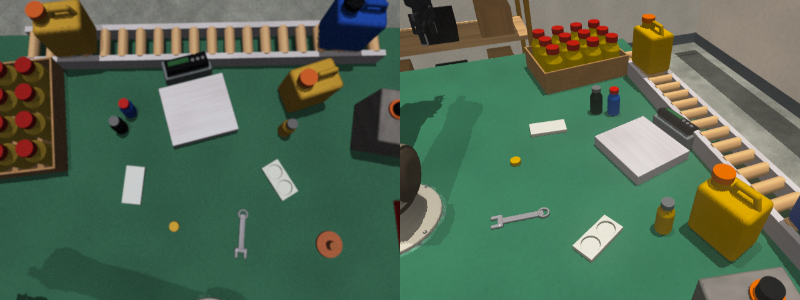

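The top view shows the plain plate on the left at (133,185) of the half-scale picture, the pocketed spare on the right at (280,180), and the platform yawed about 14° at (200,110). Next I'll fit the platform edge and plan the approach.

```bash
cat >> h.py <<'E'
def fr(yaw,a):
    "tool frame: jaws across heading yaw(deg), tilted a(deg) so fingers point forward"
    y=np.radians(yaw);a=np.radians(a);u=np.array([np.cos(y),np.sin(y),0]);Z=np.array([0,0,1.])
    z=np.sin(a)*u-np.cos(a)*Z;x=-np.cos(a)*u-np.sin(a)*Z
    return np.stack([x,np.cross(z,x),z],1)
def plan(p,Rt,n=None):
    s=r.get_state();R0=R.from_rotvec(s["ee_rot"]).as_matrix()
    T0=np.eye(4);T0[:3,:3]=R0;T0[:3,3]=s["tool_pos"];T1=np.eye(4);T1[:3,:3]=Rt;T1[:3,3]=p
    from scipy.linalg import logm,expm
    L=np.real(logm(np.linalg.inv(T0)@T1));ang=np.linalg.norm([L[2,1],L[0,2],L[1,0]])
    n=n or int(np.ceil(max(ang/np.radians(6.8),np.linalg.norm(p-s["tool_pos"])/.036,1)))
    D=expm(L/n);print("rows",n,np.round(D[:3,3],4),np.round(R.from_matrix(D[:3,:3]).as_rotvec(),4))
E
python3 - <<'E'
from h import *
d=imaging.capture("top");c=cloud(d)
m=(abs(c[...,2]-.035)<.003)&(abs(c[...,0]-.72)<.17)&(abs(c[...,1]-.02)<.17)&(d["range_z"]>0)
m=cv2.morphologyEx(m.astype(np.uint8),cv2.MORPH_OPEN,np.ones((5,5)))>0
P=c[m][:,:2]*1000
b=cv2.minAreaRect(P.astype(np.float32));print(b,len(P));print(cv2.boxPoints(b))
y=np.radians(13.8);u=np.array([np.cos(y),np.sin(y)]);v=np.array([-u[1],u[0]])
print(np.percentile(P@u,[0.3,1,99,99.7]),np.percentile(P@v,[.3,1,99,99.7]))
ud=np.array([np.cos(np.radians(-6.2)),np.sin(np.radians(-6.2))])
ne=np.array([.4637,.2325])-.06*ud
T=ne+.010*ud
Rt=fr(-6.2,50)
tgt=np.r_[T,.024];print("grasp tcp",tgt)
pre=tgt-Rt[:,2]*.10;print("pre",pre);plan(pre,Rt)
E
```

```text
((707.9548950195312, 20.831680297851562), (199.98873901367188, 219.64471435546875), 13.703039169311523) 5411
[[ 584.7909    103.840485]
 [ 636.8225   -109.55238 ]
 [ 831.1189    -62.177124]
 [ 779.0873    151.21574 ]]
[593.55802166 595.20630557 787.31967826 790.04132202] [-256.6847889  -254.43824647  -42.88343775  -40.51999273]
grasp tcp [0.41399245 0.23789997 0.024     ]
pre [0.33783607 0.2461732  0.08827876]
rows 11 [-0.0142 -0.0219  0.0224] [-0.0076 -0.0791 -0.0162]
```

```bash
python3 -m inch '[-0.0142,-0.0219,0.0224,-0.0076,-0.0791,-0.0162,100,-0.0142,-0.0219,0.0224,-0.0076,-0.0791,-0.0162,100,-0.0142,-0.0219,0.0224,-0.0076,-0.0791,-0.0162,100,-0.0142,-0.0219,0.0224,-0.0076,-0.0791,-0.0162,100,-0.0142,-0.0219,0.0224,-0.0076,-0.0791,-0.0162,100,-0.0142,-0.0219,0.0224,-0.0076,-0.0791,-0.0162,100]'
python3 - <<'E'
from h import *
st();plan(np.array([.338,.246,.089]),fr(-6.2,50))
E
```

```text
time_s: 0.95
tool_pos: [0.2386, 0.3734, 0.1365]
ee_rot: [0.261, 2.634, -0.025]
wrist_force: [-0.0, -0.5, 0.2]
grip_width: 0.0857
t 0.95 p [0.2386 0.3734 0.1365] R [[-0.862, 0.189, 0.471], [0.18, 0.982, -0.064], [-0.474, 0.029, -0.88]] F [-0.  -0.5  0.2] w 0.0856929547225849 q [ 1.28 -0.3  -0.46  1.32 -0.49  1.46]
rows 5 [-0.0135 -0.0223  0.0216] [-0.0058 -0.0754 -0.0165]
```

```bash
python3 -m inch '[-0.0135,-0.0223,0.0216,-0.0058,-0.0754,-0.0165,100,-0.0135,-0.0223,0.0216,-0.0058,-0.0754,-0.0165,100,-0.0135,-0.0223,0.0216,-0.0058,-0.0754,-0.0165,100,-0.0135,-0.0223,0.0216,-0.0058,-0.0754,-0.0165,100,-0.0135,-0.0223,0.0216,-0.0058,-0.0754,-0.0165,100,0,0,0,0,0,0,100]'
python3 - <<'E'
from h import *
st();plan(np.array([.338,.246,.089]),fr(-6.2,50));plan(np.array([.395,.240,.040]),fr(-6.2,50))
d=imaging.capture("side");cv2.imwrite("pics/b.png",cv2.resize(d["img"][100:340,80:400,::-1],(800,600)))
E
```

```text
time_s: 1.45
tool_pos: [0.3401, 0.2335, 0.0798]
ee_rot: [0.107, 2.247, -0.075]
wrist_force: [-0.6, -0.6, -0.9]
grip_width: 0.0852
t 1.45 p [0.3401 0.2335 0.0798] R [[-0.625, 0.103, 0.774], [0.052, 0.994, -0.091], [-0.779, -0.017, -0.627]] F [-0.6 -0.6 -0.9] w 0.08516539542640417 q [ 1.08 -0.72 -0.98  0.89 -0.81  0.99]
rows 1 [-0.0052  0.0121 -0.0085] [-0.0072  0.0207  0.0161]
rows 2 [-0.0016  0.0064  0.0334] [-0.0036  0.0104  0.0081]
```

View pics/b.png

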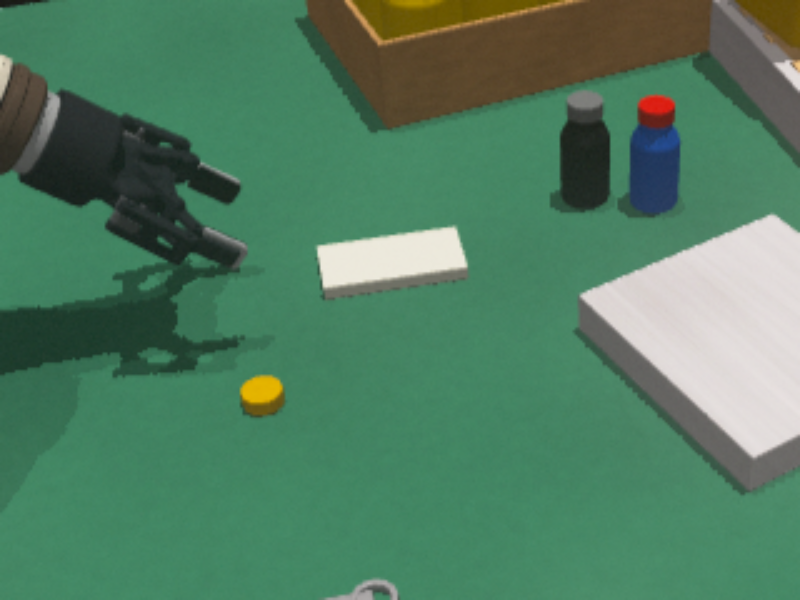

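The open jaws at (235,220) of the crop point at the plate's near end at (320,270). Closing in.

```bash
python3 -m inch '[-0.0016,0.0064,0.0330,-0.0036,0.0104,0.0081,100,-0.0016,0.0064,0.0330,-0.0036,0.0104,0.0081,100,0,0,0,0,0,0,100]'
python3 - <<'E'
from h import *
st();plan(np.array([.414,.2379,.025]),fr(-6.2,50))
E
```

```text
time_s: 1.75
tool_pos: [0.396, 0.2464, 0.0463]
ee_rot: [0.129, 2.267, -0.038]
wrist_force: [-0.4, 0.1, -1.3]
grip_width: 0.0855
t 1.75 p [0.396  0.2464 0.0463] R [[-0.639, 0.106, 0.762], [0.08, 0.994, -0.071], [-0.765, 0.016, -0.644]] F [-0.4  0.1 -1.3] w 0.08549934451833832 q [ 0.93 -0.6  -1.    0.62 -0.71  0.84]
rows 1 [ 0.0041 -0.0069  0.028 ] [ 0.0121 -0.0012 -0.0107]
```

```bash
python3 -m inch '[0.002,-0.0035,0.014,0.006,0,-0.005,100,0.002,-0.0035,0.014,0.006,0,-0.005,100,0,0,0,0,0,0,100]'
python3 - <<'E'
from h import *
st();plan(np.array([.414,.2379,.025]),fr(-6.2,50))
d=imaging.capture("side");cv2.imwrite("pics/c.png",cv2.resize(d["img"][160:265,170:310,::-1],(800,600)))
E
```

```text
time_s: 2.0
tool_pos: [0.416, 0.2402, 0.0273]
ee_rot: [0.128, 2.269, -0.053]
wrist_force: [0.0, -0.3, -0.7]
grip_width: 0.0857
t 2.0 p [0.416  0.2402 0.0273] R [[-0.641, 0.11, 0.76], [0.074, 0.994, -0.082], [-0.764, 0.004, -0.645]] F [ 0.  -0.3 -0.7] w 0.0856993104156844 q [ 0.88 -0.55 -1.01  0.53 -0.69  0.78]
rows 1 [ 0.0029 -0.0026  0.0001] [ 0.001  -0.0027 -0.0048]
```

View pics/c.png

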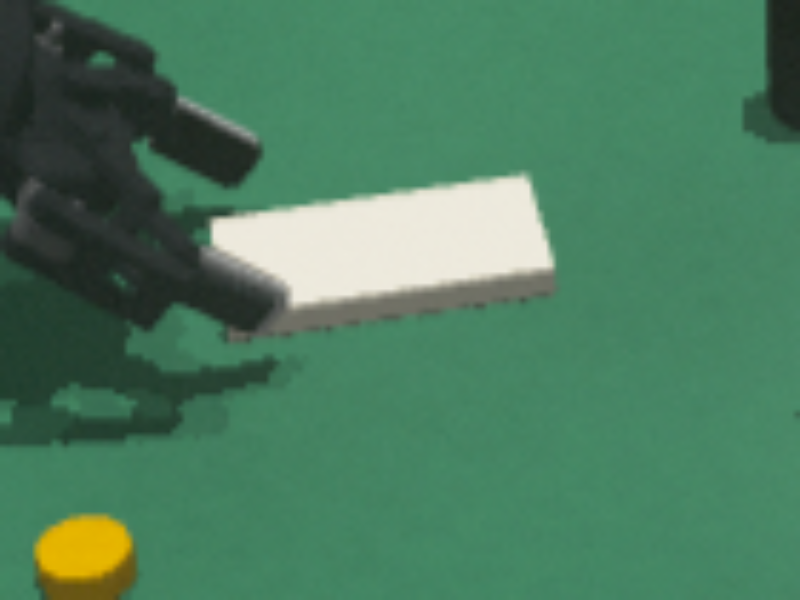

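Fingertips at (235,165) and (260,300) straddle the plate's near end, still slightly high; a bit further in, then close.

```bash
python3 -m inch '[0.001,-0.0015,0.006,0,0,-0.004,100,0,0,0,0,0,0,100,0,0,0,0,0,0,60,0,0,0,0,0,0,40,0,0,0,0,0,0,0,0,0,0,0,0,0,0,0,0,0,0,0,0,0]'
python3 - <<'E'
from h import *
st()
d=imaging.capture("side");cv2.imwrite("pics/d.png",cv2.resize(d["img"][160:265,170:310,::-1],(800,600)))
E
```

```text
time_s: 2.63
tool_pos: [0.4195, 0.2429, 0.0285]
ee_rot: [0.123, 2.266, -0.047]
wrist_force: [0.2, 0.1, -0.6]
grip_width: 0.0524
t 2.63 p [0.4195 0.2429 0.0285] R [[-0.639, 0.105, 0.762], [0.073, 0.994, -0.075], [-0.766, 0.008, -0.643]] F [ 0.2  0.1 -0.6] w 0.05239010660816162 q [ 0.88 -0.54 -1.01  0.51 -0.69  0.77]
```

View pics/d.png

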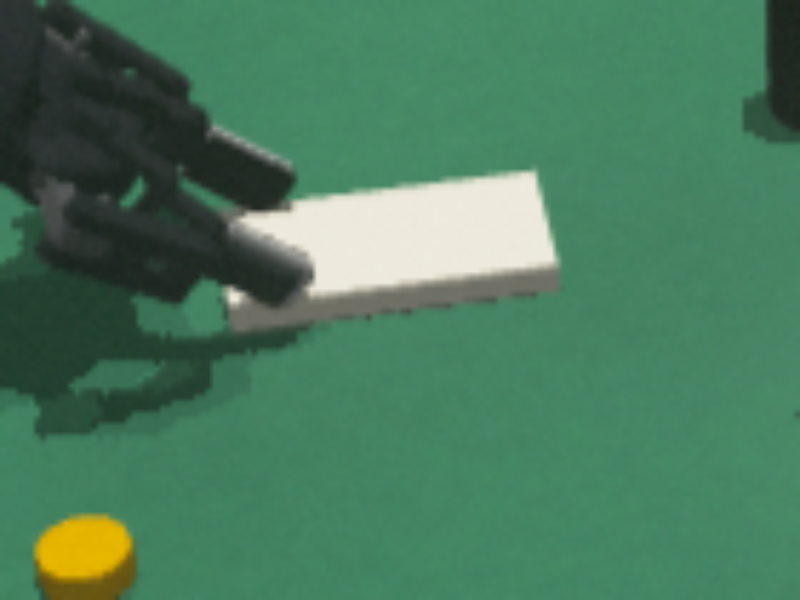

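The jaws closed above the plate's top face (tips at (270,190) and (295,285)), at 52 mm opening. I'll reopen, go 10 mm lower and retry.

```bash
python3 -m inch '[0,0,0,0,0,0,100,0,0,0,0,0,0,100,0,0,0,0,0,0,100,0,0,0,0,0,0,100,0.004,-0.0025,0.003,0,0,0,100,0.004,-0.0025,0.003,0,0,0,100,0,0,0,0,0,0,100]'
python3 - <<'E'
from h import *
st()
d=imaging.capture("top");c=cloud(d)
for o in imaging.outline_of(d,"plate_center")[:1]:
    P=c[o["region"]&(abs(c[...,2]-.011)<.005)];print(len(P),cv2.minAreaRect((P[:,:2]*1000).astype(np.float32)))
E
```

```text
time_s: 3.27
tool_pos: [0.4182, 0.2378, 0.0176]
ee_rot: [0.123, 2.266, -0.046]
wrist_force: [-0.1, -0.8, -0.4]
grip_width: 0.0858
t 3.27 p [0.4182 0.2378 0.0176] R [[-0.639, 0.105, 0.762], [0.074, 0.994, -0.075], [-0.766, 0.008, -0.643]] F [-0.1 -0.8 -0.4] w 0.08575033660494147 q [ 0.87 -0.55 -1.04  0.48 -0.68  0.76]
1783 ((465.9744567871094, 236.44979858398438), (61.37902069091797, 120.13908386230469), 82.529296875)
```

```bash
python3 -m inch '[0,0.003,0,0,0,0,100,0,0,0,0,0,0,60,0,0,0,0,0,0,40,0,0,0,0,0,0,0,0,0,0,0,0,0,0,0,0,0,0,0,0,0]'
python3 - <<'E'
from h import *
st()
d=imaging.capture("side");cv2.imwrite("pics/e.png",cv2.resize(d["img"][160:265,170:310,::-1],(800,600)))
E
```

```text
time_s: 3.87
tool_pos: [0.4193, 0.2421, 0.0194]
ee_rot: [0.124, 2.265, -0.044]
wrist_force: [-0.4, 0.5, -0.3]
grip_width: 0.0582
t 3.87 p [0.4193 0.2421 0.0194] R [[-0.637, 0.105, 0.763], [0.075, 0.994, -0.074], [-0.767, 0.01, -0.642]] F [-0.4  0.5 -0.3] w 0.058236612623694936 q [ 0.87 -0.53 -1.03  0.48 -0.69  0.77]
```

View pics/e.png

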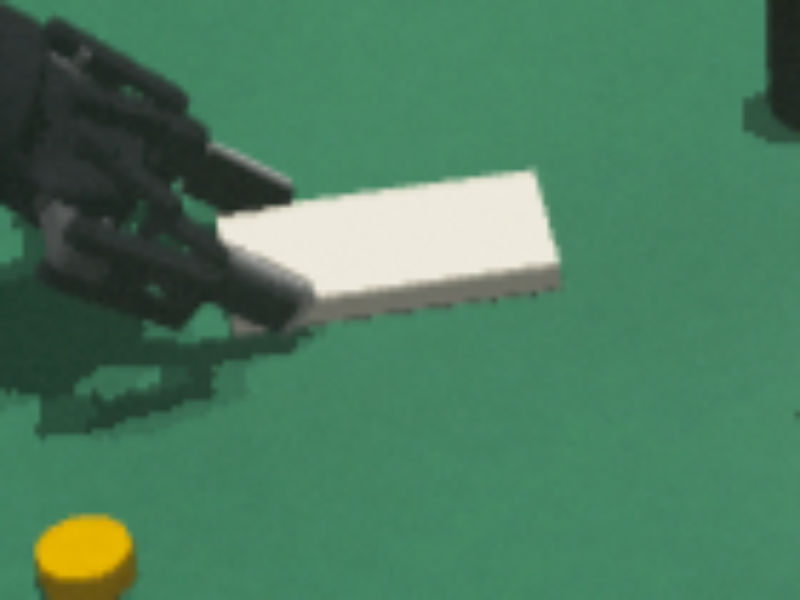

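The pads now sit beside the plate (tips at (290,195), (290,320)), at 58 mm. Lift and check.

```bash
python3 -m inch '[-0.008,0,-0.006,0,0,0,0,-0.015,0,-0.013,0,0,0,0,-0.023,0,-0.019,0,0,0,0,-0.023,0,-0.019,0,0,0,0,-0.015,0,-0.013,0,0,0,0,0,0,0,0,0,0,0]'
cat >> h.py <<'E'
def plate(cams=("top","side"),q="plate_center"):
    for n in cams:
        d=imaging.capture(n);c=cloud(d)
        for o in imaging.outline_of(d,q)[:1]:
            k=cv2.erode(o["region"].astype(np.uint8),np.ones((3,3)))>0
            P=c[k&(d["range_z"]>0)]
            P=P[np.linalg.norm(P-np.median(P,0),axis=1)<.08]
            m=P.mean(0);U,S,V=np.linalg.svd(P-m,full_matrices=False)
            print(n,round(o["p"],2),len(P),"mean",np.round(m,4),"long",np.round(V[0],2),"nrm",np.round(V[2],2),"ext",np.round(np.ptp((P-m)@V.T,axis=0),3),"zr",np.round(np.percentile(P[:,2],[1,99]),3))
    return d
E
python3 - <<'E'
from h import *
st();d=plate()
cv2.imwrite("pics/f.png",d["img"][60:360,60:460,::-1])
E
```

```text
time_s: 4.42
tool_pos: [0.4173, 0.2388, 0.1282]
ee_rot: [0.12, 2.272, -0.052]
wrist_force: [0.4, 0.2, -0.4]
grip_width: 0.058
t 4.42 p [0.4173 0.2388 0.1282] R [[-0.643, 0.104, 0.759], [0.069, 0.995, -0.077], [-0.762, 0.003, -0.647]] F [ 0.4  0.2 -0.4] w 0.05803003581332518 q [ 0.87 -0.65 -0.87  0.77 -0.68  0.76]
top 0.73 2000 mean [0.4662 0.2321 0.1201] long [-0.99  0.16  0.01] nrm [0.01 0.01 1.  ] ext [0.117 0.06  0.01 ] zr [0.117 0.124]
side 0.66 985 mean [0.4728 0.2245 0.1145] long [-0.94  0.34  0.03] nrm [ 0.01 -0.07  1.  ] ext [0.123 0.077 0.015] zr [0.104 0.118]
```

View pics/f.png

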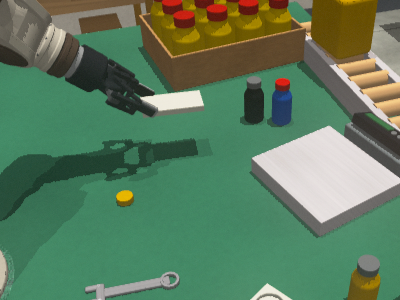

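Plate is held rigidly and level (at (175,102) in the crop), centre ~49 mm ahead of and 14 mm below the TCP. Next, carry it toward the platform while turning it.

Run:
```python
from h import *
plan(np.array([.50,.06,.25]),fr(13.7,0))
```

```text
rows 8 [-0.0161 -0.0235 -0.0095] [-0.0189  0.1066 -0.0399]
```

```bash
python3 -m inch '[-0.0161,-0.0235,-0.0095,-0.0189,0.1066,-0.0399,0,-0.0161,-0.0235,-0.0095,-0.0189,0.1066,-0.0399,0,-0.0161,-0.0235,-0.0095,-0.0189,0.1066,-0.0399,0,-0.0161,-0.0235,-0.0095,-0.0189,0.1066,-0.0399,0,-0.0161,-0.0235,-0.0095,-0.0189,0.1066,-0.0399,0,-0.0161,-0.0235,-0.0095,-0.0189,0.1066,-0.0399,0,-0.0161,-0.0235,-0.0095,-0.0189,0.1066,-0.0399,0,-0.0161,-0.0235,-0.0095,-0.0189,0.1066,-0.0399,0,0,0,0,0,0,0,0]'
python3 - <<'E'
from h import *
st();plan(np.array([.598,.042,.20]),fr(13.7,-40))
E
```

```text
time_s: 5.37
tool_pos: [0.4972, 0.0606, 0.2282]
ee_rot: [0.399, -3.083, -0.003]
wrist_force: [1.0, 0.3, -4.1]
grip_width: 0.0582
t 5.37 p [0.4972 0.0606 0.2282] R [[-0.967, -0.254, -0.033], [-0.254, 0.967, -0.002], [0.032, 0.006, -0.999]] F [ 1.   0.3 -4.1] w 0.0582132597067776 q [ 0.12 -0.01  0.03  1.64  0.   -0.14]
rows 6 [-0.0165 -0.0072 -0.0003] [-1.00e-04  1.11e-01  3.20e-03]
```

```bash
python3 -m inch '[-0.0165,-0.0072,0,0,0.111,0.003,0,-0.0165,-0.0072,0,0,0.111,0.003,0,-0.0165,-0.0072,0,0,0.111,0.003,0,-0.0165,-0.0072,0,0,0.111,0.003,0,-0.0165,-0.0072,0,0,0.111,0.003,0,-0.0165,-0.0072,0,0,0.111,0.003,0,0,0,0,0,0,0,0]'
python3 - <<'E'
from h import *
st();d=plate()
plan(np.array([.598,.042,.16]),fr(13.7,-40))
cv2.imwrite("pics/g.png",d["img"][60:360,160:560,::-1])
E
```

```text
time_s: 5.95
tool_pos: [0.5805, 0.0432, 0.1879]
ee_rot: [0.304, -2.519, 0.09]
wrist_force: [0.7, 0.3, -8.5]
grip_width: 0.0582
t 5.95 p [0.5805 0.0432 0.1879] R [[-0.798, -0.237, -0.555], [-0.196, 0.972, -0.132], [0.57, 0.004, -0.821]] F [ 0.7  0.3 -8.5] w 0.05818103188765572 q [ 0.11  0.78  0.84  2.23 -0.07 -0.11]
side 0.75 1140 mean [0.5681 0.0358 0.1515] long [-0.12  0.02  0.99] nrm [0.97 0.24 0.11] ext [0.119 0.063 0.014] zr [0.092 0.207]
rows 2 [-0.0204 -0.0032  0.0118] [0.0006 0.0576 0.0005]
```

View pics/g.png

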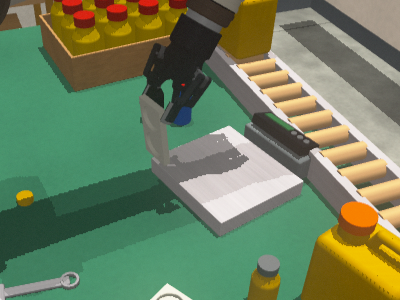

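The plate hangs on end in front of the platform edge (at (153,130) in the crop), pocket face toward the robot, leaning 7° back. Descend in front of the edge.

Run:
```python
from h import *
s=r.get_state();p=np.array(s["tool_pos"])+np.array([.9716*.008,.2368*.008,-.080])
plan(p,fr(13.7,-40));plan(p,fr(13.7,-35))
```

```text
rows 3 [-0.0177 -0.      0.0201] [0.0004 0.0384 0.0003]
rows 3 [-0.0171 -0.      0.0206] [0.0004 0.0093 0.0003]
```

```bash
python3 -m inch '[-0.0177,0,0.0201,0,0.0384,0,0,-0.0177,0,0.0201,0,0.0384,0,0,-0.0177,0,0.0201,0,0.0384,0,0,0,0,0,0,0,0,0]'
python3 - <<'E'
from h import *
st();d=plate()
E
```

```text
time_s: 6.48
tool_pos: [0.5841, 0.0457, 0.1397]
ee_rot: [0.295, -2.458, 0.106]
wrist_force: [-0.2, -0.4, -2.8]
grip_width: 0.058
t 6.48 p [0.5841 0.0457 0.1397] R [[-0.763, -0.237, -0.602], [-0.185, 0.971, -0.149], [0.62, -0.003, -0.785]] F [-0.2 -0.4 -2.8] w 0.05802853003416721 q [ 0.11  0.85  0.83  2.21 -0.08 -0.1 ]
side 0.95 1109 mean [0.5711 0.0381 0.1031] long [ 0.04 -0.   -1.  ] nrm [0.97 0.23 0.04] ext [0.119 0.062 0.013] zr [0.044 0.159]
```

Run:
```python
from h import *
s=r.get_state();p=np.array(s["tool_pos"])+np.array([.9716*.010,.2368*.010,-.038])
plan(p,fr(13.7,-40),2)
```

```text
rows 2 [-0.0157  0.      0.0118] [-0.0015  0.0193 -0.001 ]
```

```bash
python3 -m inch '[-0.0157,0,0.0118,-0.0015,0.0193,-0.001,0,-0.0157,0,0.0118,-0.0015,0.0193,-0.001,0,0,0,0,0,0,0,0]'
python3 - <<'E'
from h import *
st();d=plate()
E
```

```text
time_s: 6.93
tool_pos: [0.5959, 0.0478, 0.1189]
ee_rot: [0.293, -2.447, 0.106]
wrist_force: [0.7, 0.4, -2.3]
grip_width: 0.058
t 6.93 p [0.5959 0.0478 0.1189] R [[-0.755, -0.237, -0.611], [-0.183, 0.972, -0.15], [0.629, -0.002, -0.777]] F [ 0.7  0.4 -2.3] w 0.058019548075741625 q [ 0.11  0.91  0.88  2.21 -0.08 -0.1 ]
side 0.67 1101 mean [0.5817 0.0403 0.0781] long [ 0.03 -0.02 -1.  ] nrm [0.97 0.23 0.02] ext [0.121 0.062 0.014] zr [0.019 0.135]
```

```bash
python3 -m inch '[-0.007,0,0.0055,0,0.01,0,0,-0.007,0,0.0055,0,0.01,0,0,0,0,0,0,0,0,0]'
python3 - <<'E'
from h import *
st();d=plate(("side",))
E
```

```text
time_s: 7.38
tool_pos: [0.6, 0.0484, 0.109]
ee_rot: [0.291, -2.435, 0.11]
wrist_force: [-0.1, -0.3, -1.6]
grip_width: 0.0582
t 7.38 p [0.6    0.0484 0.109 ] R [[-0.748, -0.237, -0.62], [-0.18, 0.972, -0.154], [0.638, -0.003, -0.77]] F [-0.1 -0.3 -1.6] w 0.05818303669851248 q [ 0.12  0.94  0.9   2.22 -0.08 -0.09]
side 0.74 1075 mean [0.5853 0.0402 0.0654] long [ 0.02 -0.02 -1.  ] nrm [0.97 0.23 0.01] ext [0.119 0.062 0.013] zr [0.008 0.122]
```

```bash
python3 -m inch '[-0.004,0,0.0045,0,0.01,0,0,-0.004,0,0.0045,0,0.01,0,0,0,0,0,0,0,0,0]'
python3 - <<'E'
from h import *
st();d=plate(("side",))
cv2.imwrite("pics/i.png",cv2.resize(d["img"][120:300,240:480,::-1],(800,600)))
E
```

```text
time_s: 7.73
tool_pos: [0.5982, 0.0476, 0.1099]
ee_rot: [0.29, -2.416, 0.113]
wrist_force: [0.5, -0.3, -1.2]
grip_width: 0.0578
t 7.73 p [0.5982 0.0476 0.1099] R [[-0.736, -0.238, -0.634], [-0.178, 0.971, -0.158], [0.653, -0.004, -0.757]] F [ 0.5 -0.3 -1.2] w 0.05779826470896396 q [ 0.12  0.96  0.92  2.24 -0.08 -0.09]
side 0.56 1055 mean [0.5825 0.0399 0.0671] long [ 0.01 -0.03 -1.  ] nrm [ 0.97  0.23 -0.  ] ext [0.117 0.06  0.014] zr [0.009 0.123]
```

View pics/i.png

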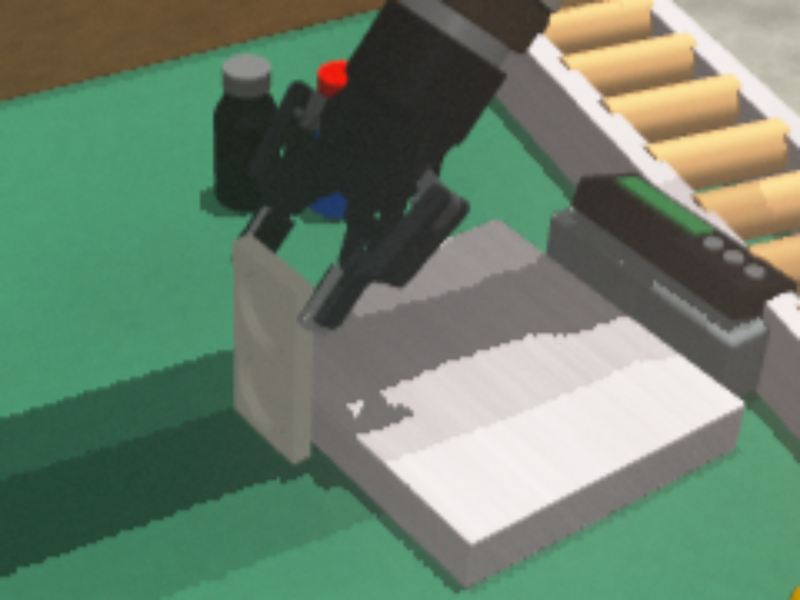

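The plate is upright (at (272,345) in the crop), pockets facing the robot, just before the edge and just above the bench. Lower it purely vertically and press slightly forward.

```bash
python3 -m inch '[-0.0065,0,0.003,0,0,0,0,-0.0065,0,0.003,0,0,0,0,0,0,0,0,0,0,0]'
python3 - <<'E'
from h import *
st();d=plate(("side",))
E
```

```text
time_s: 8.08
tool_pos: [0.6013, 0.0486, 0.1084]
ee_rot: [0.291, -2.414, 0.114]
wrist_force: [0.7, -0.7, -2.7]
grip_width: 0.0579
t 8.08 p [0.6013 0.0486 0.1084] R [[-0.735, -0.239, -0.634], [-0.178, 0.971, -0.16], [0.654, -0.004, -0.756]] F [ 0.7 -0.7 -2.7] w 0.057890282487886545 q [ 0.12  0.98  0.95  2.25 -0.08 -0.09]
side 0.61 1187 mean [0.5847 0.041  0.0655] long [-0.02 -0.02 -1.  ] nrm [ 0.97  0.25 -0.03] ext [0.122 0.063 0.016] zr [0.005 0.123]
```

```bash
python3 -m inch '[-0.006,0,0.004,0,0,0,0,-0.006,0,0.004,0,0,0,0]'
python3 - <<'E'
from h import *
st();d=plate(("side",))
E
```

```text
time_s: 8.35
tool_pos: [0.6017, 0.0489, 0.1068]
ee_rot: [0.291, -2.411, 0.117]
wrist_force: [0.5, 1.8, 53.7]
grip_width: 0.058
t 8.35 p [0.6017 0.0489 0.1068] R [[-0.733, -0.24, -0.636], [-0.177, 0.971, -0.162], [0.656, -0.006, -0.754]] F [ 0.5  1.8 53.7] w 0.05796825560161548 q [ 0.12  0.98  0.95  2.25 -0.09 -0.09]
side 0.67 1156 mean [0.5848 0.0419 0.0652] long [-0.03  0.01 -1.  ] nrm [ 0.97  0.25 -0.03] ext [0.12  0.062 0.014] zr [0.005 0.121]
```

The upward 54 N shows the plate stands on the bench. Relax, open, check.

```bash
python3 -m inch '[0,0,0,0,0,0,0,0,0,0,0,0,0,80,0,0,0,0,0,0,100,0,0,0,0,0,0,100,0,0,0,0,0,0,100,0,0,0,0,0,0,100]'
python3 - <<'E'
from h import *
st();d=plate(("side",))
E
```

```text
time_s: 8.95
tool_pos: [0.6019, 0.0489, 0.1044]
ee_rot: [0.291, -2.41, 0.117]
wrist_force: [0.1, -0.4, -0.4]
grip_width: 0.0854
t 8.95 p [0.6019 0.0489 0.1044] R [[-0.733, -0.24, -0.637], [-0.177, 0.971, -0.162], [0.657, -0.006, -0.754]] F [ 0.1 -0.4 -0.4] w 0.08543937724390886 q [ 0.12  0.98  0.95  2.25 -0.09 -0.09]
side 0.65 1142 mean [0.5852 0.0402 0.0656] long [-0.02  0.01 -1.  ] nrm [ 0.97  0.24 -0.01] ext [0.119 0.061 0.013] zr [0.006 0.121]
```

Standing free. Now straight up and clear.

```bash
python3 -m inch '[0.009,0,-0.010,0,0,0,100,0.0197,0,-0.0226,0,0,0,100,0.0197,0,-0.0226,0,0,0,100,0.0197,0,-0.0226,0,0,0,100,0.0197,0,-0.0226,0,0,0,100,0,0,0,0,0,0,100]'
python3 - <<'E'
from h import *
st();d=plate()
plan(np.array([.50,.022,.20]),fr(13.7,0))
E
```

```text
time_s: 9.55
tool_pos: [0.559, 0.0428, 0.1994]
ee_rot: [0.301, -2.459, 0.119]
wrist_force: [0.4, -0.1, 0.9]
grip_width: 0.0856
t 9.55 p [0.559  0.0428 0.1994] R [[-0.763, -0.245, -0.598], [-0.185, 0.97, -0.16], [0.619, -0.011, -0.785]] F [ 0.4 -0.1  0.9] w 0.08556236404610662 q [ 0.12  0.77  0.82  2.28 -0.09 -0.09]
side 0.95 1023 mean [0.582  0.0393 0.0662] long [ 0.02  0.05 -1.  ] nrm [0.97 0.23 0.03] ext [0.12  0.063 0.013] zr [0.007 0.121]
rows 6 [ 0.0102 -0.001   0.0032] [-0.002  -0.1127  0.0007]
```

```bash
python3 -m inch '[0.0102,0,0.0032,0,-0.1127,0,100,0.0102,0,0.0032,0,-0.1127,0,80,0.0102,0,0.0032,0,-0.1127,0,58,0.0102,0,0.0032,0,-0.1127,0,58,0.0102,0,0.0032,0,-0.1127,0,58,0.0102,0,0.0032,0,-0.1127,0,58,0,0,0,0,0,0,58]'
python3 - <<'E'
from h import *
s=st();d=plate(("top","side"))
plan(np.array([.5094,.0215,.121]),fr(13.7,0))
E
```

```text
time_s: 10.33
tool_pos: [0.4995, 0.0286, 0.1697]
ee_rot: [0.384, -3.067, 0.014]
wrist_force: [-1.2, -0.8, -0.4]
grip_width: 0.0494
t 10.33 p [0.4995 0.0286 0.1697] R [[-0.968, -0.246, -0.049], [-0.246, 0.969, -0.015], [0.051, -0.003, -0.999]] F [-1.2 -0.8 -0.4] w 0.04943731234820746 q [ 0.06  0.   -0.08  1.54 -0.01 -0.19]
side 0.71 1179 mean [0.5839 0.0403 0.066 ] long [-0.    0.02 -1.  ] nrm [0.97 0.25 0.  ] ext [0.119 0.067 0.014] zr [0.006 0.121]
rows 2 [-0.0015 -0.0042  0.0249] [-0.0017 -0.0274  0.0051]
```

```bash
python3 -m inch '[-0.0015,-0.0042,0.0249,-0.0017,-0.0274,0.005,58,-0.0015,-0.0042,0.0249,-0.0017,-0.0274,0.005,58,0,0,0,0,0,0,58]'
python3 - <<'E'
from h import *
s=st();d=plate(("side",))
u=np.array([.9716,.2368,0]);v=np.array([-.2368,.9716,0]);p=np.array(s["tool_pos"]);print(p@u,p@v)
cv2.imwrite("pics/j.png",cv2.resize(d["img"][120:300,220:460,::-1],(800,600)))
E
```

```text
time_s: 10.78
tool_pos: [0.515, 0.0223, 0.1185]
ee_rot: [0.376, -3.116, -0.0]
wrist_force: [-0.5, 0.9, -0.1]
grip_width: 0.0492
t 10.78 p [0.515  0.0223 0.1185] R [[-0.971, -0.238, -0.003], [-0.238, 0.971, -0.0], [0.003, 0.001, -1.0]] F [-0.5  0.9 -0.1] w 0.049242139822331006 q [ 0.04 -0.   -0.17  1.4  -0.   -0.2 ]
side 0.72 995 mean [0.5848 0.0371 0.0609] long [-0.03  0.14 -0.99] nrm [ 0.97  0.23 -0.  ] ext [0.123 0.066 0.014] zr [0.006 0.121]
0.5056879166852988 -0.10030711297359197
```

View pics/j.png

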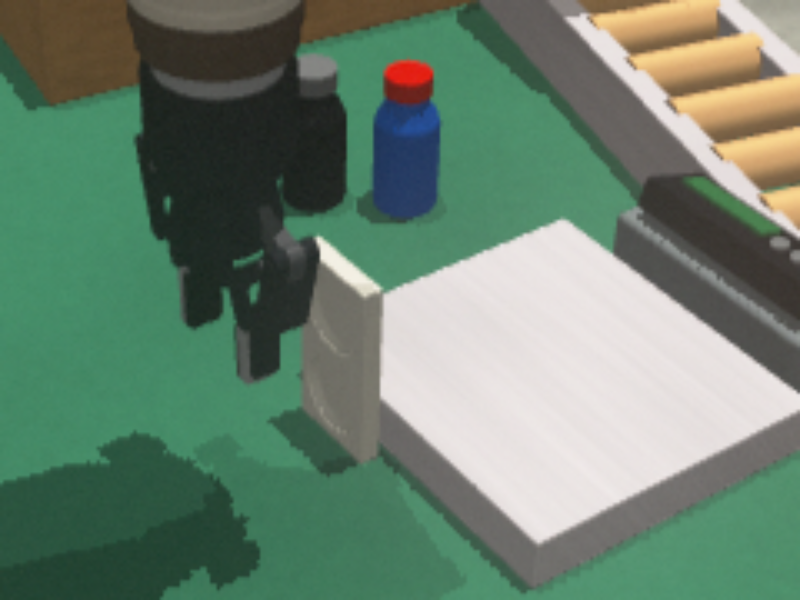

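Plate stands at the edge (at (345,360)), fingers behind it at (250,330). Push the top forward.

```bash
python3 -m inch '[-0.02,0,0,0,0,0,58,-0.02,0,0,0,0,0,58,-0.008,0,0,0,0,0,58,-0.008,0,0,0,0,0,58,-0.008,0,0,0,0,0,58,-0.008,0,0,0,0,0,58,-0.008,0,0,0,0,0,58,-0.008,0,0,0,0,0,58,-0.008,0,0,0,0,0,58,-0.008,0,0,0,0,0,58]'
python3 - <<'E'
from h import *
s=st();d=plate(("side",))
u=np.array([.9716,.2368,0]);v=np.array([-.2368,.9716,0]);p=np.array(s["tool_pos"]);print(p@u,p@v)
E
```

```text
time_s: 11.72
tool_pos: [0.6335, 0.0531, 0.1338]
ee_rot: [0.383, -3.112, 0.004]
wrist_force: [-0.1, 0.4, -0.6]
grip_width: 0.0494
t 11.72 p [0.6335 0.0531 0.1338] R [[-0.97, -0.242, -0.006], [-0.242, 0.97, -0.003], [0.006, -0.002, -1.0]] F [-0.1  0.4 -0.6] w 0.049434397502900365 q [ 0.08  0.29  0.17  1.47 -0.   -0.16]
side 0.72 1475 mean [0.5908 0.0432 0.0419] long [-0.95 -0.25 -0.2 ] nrm [ 0.21  0.02 -0.98] ext [0.118 0.063 0.015] zr [0.028 0.058]
0.6280751295105234 -0.09836917783666412
```

```bash
python3 -m inch '[0,0,-0.02,0,0,0,58,0,0,0,0,0,0,58,0,0,0,0,0,0,58]'
python3 - <<'E'
from h import *
s=st();d=plate(("top","side"))
cv2.imwrite("pics/k.png",cv2.resize(d["img"][120:300,240:480,::-1],(800,600)))
E
```

```text
time_s: 12.07
tool_pos: [0.6347, 0.0541, 0.1544]
ee_rot: [0.384, -3.109, 0.004]
wrist_force: [-0.0, 0.4, -0.5]
grip_width: 0.0496
t 12.07 p [0.6347 0.0541 0.1544] R [[-0.97, -0.243, -0.009], [-0.243, 0.97, -0.004], [0.009, -0.002, -1.0]] F [-0.   0.4 -0.5] w 0.049649341190595976 q [ 0.09  0.29  0.22  1.51 -0.   -0.16]
```

View pics/k.png

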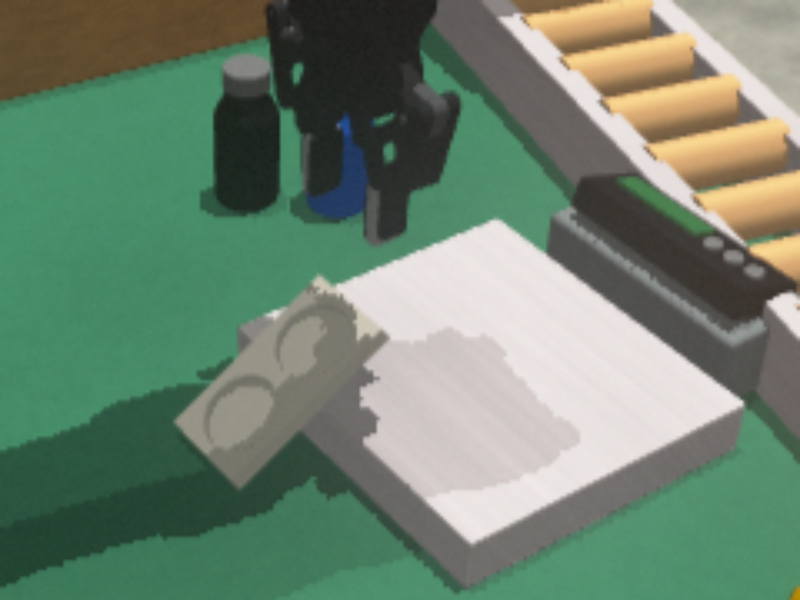

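The plate lies pockets up across the edge ((190,425) to (350,310)), but its near end droops before the edge. Measure its tilt by depth.

```bash
cat >> h.py <<'E'
U=np.array([.9716,.2368,0]);V=np.array([-.2368,.9716,0])
def meas(cam="side",v=(-.15,-.05),zmin=.006):
    d=imaging.capture(cam);c=cloud(d);a=c@U;b=c@V
    m=(d["range_z"]>0)&(a>.46)&(a<.75)&(b>v[0])&(b<v[1])&(c[...,2]>zmin)&(c[...,2]<.13)&~((abs(c[...,2]-.035)<.003)&(a>.594))
    print(cam,m.sum(),"v",np.round(np.percentile(b[m],[2,98]),3))
    for lo in np.arange(.46,.75,.01):
        k=m&(a>=lo)&(a<lo+.01)
        if k.sum()>8: print(" u",round(lo-.5934,3),k.sum(),"z",np.round(np.median(c[...,2][k]),3),"v",np.round(np.percentile(b[k],[5,95]),3))
E
python3 -m inch '[0,0,-0.03,0,0,0,58,0,0,-0.03,0,0,0,58,0,0,0,0,0,0,58]'
python3 - <<'E'
from h import *
st();meas();meas("top")
E
```

```text
time_s: 12.52
tool_pos: [0.6327, 0.0538, 0.2125]
ee_rot: [0.383, -3.102, 0.004]
wrist_force: [1.5, 0.0, 0.4]
grip_width: 0.0494
t 12.52 p [0.6327 0.0538 0.2125] R [[-0.97, -0.243, -0.016], [-0.243, 0.97, -0.004], [0.016, -0.0, -1.0]] F [1.5 0.  0.4] w 0.04936134459277399 q [ 0.09  0.3   0.34  1.63 -0.   -0.16]
side 1937 v [-0.14  -0.067]
 u -0.063 143 z 0.013 v [-0.126 -0.068]
 u -0.053 146 z 0.015 v [-0.126 -0.069]
 u -0.043 176 z 0.019 v [-0.126 -0.07 ]
 u -0.033 181 z 0.025 v [-0.125 -0.07 ]
 u -0.023 208 z 0.035 v [-0.126 -0.07 ]
 u -0.013 158 z 0.043 v [-0.126 -0.069]
 u -0.003 285 z 0.039 v [-0.146 -0.07 ]
 u 0.007 172 z 0.05 v [-0.126 -0.069]
 u 0.017 184 z 0.056 v [-0.126 -0.07 ]
 u 0.027 214 z 0.068 v [-0.126 -0.07 ]
 u 0.037 41 z 0.071 v [-0.125 -0.072]Traceback (most recent call last):
  File "<stdin>", line 2, in <module>
  File "h.py", line 38, in meas
    print(cam,m.sum(),"v",np.round(np.percentile(b[m],[2,98]),3))
                                   ~~~~~~~~~~~~~^^^^^^^^^^^^^
    return _quantile_unchecked(
        a, q, axis, out, overwrite_input, method, keepdims, weights)
    return _ureduce(a,
                    func=_quantile_ureduce_func,
    ...<5 lines>...
                    overwrite_input=overwrite_input,
                    method=method)
    r = func(a, **kwargs)
    result = _quantile(arr,
                       quantiles=q,
    ...<2 lines>...
                       out=out,
                       weights=wgt)
    slices_having_nans = np.isnan(arr[-1, ...])
                                  ~~~^^^^^^^^^
IndexError: index -1 is out of bounds for axis 0 with size 0
```

The plate lies at about 30°, near end on the bench, underside on the edge, centre ~12 mm before the edge, square and not sliding. A push could slide it back again, so I'll regrip it across the width near its low end, tool perpendicular to the plate, and turn it flat onto the platform.

Run:
```python
from h import *
Rt=fr(13.7,30);g=U*.5464+V*-.098+np.array([0,0,.0236]);print(g,g-.07*Rt[:,2])
plan(g-.07*Rt[:,2],Rt)
```

```text
[0.55408864 0.03417072 0.0236    ] [0.52008442 0.02588138 0.08422178]
rows 5 [ 0.0278 -0.      0.02  ] [ 0.0004 -0.1088  0.0012]
```

```bash
python3 -m inch '[0.0278,0,0.02,0,-0.1088,0,100,0.0278,0,0.02,0,-0.1088,0,100,0.0278,0,0.02,0,-0.1088,0,100,0.0278,0,0.02,0,-0.1088,0,100,0.0278,0,0.02,0,-0.1088,0,100,0,0,0,0,0,0,100]'
python3 - <<'E'
from h import *
st();meas()
Rt=fr(13.7,30);g=U*.5464+V*-.098+np.array([0,0,.0236])
plan(g-.03*Rt[:,2],Rt)
E
```

```text
time_s: 13.12
tool_pos: [0.5418, 0.0327, 0.1086]
ee_rot: [-0.342, 2.794, 0.068]
wrist_force: [-1.2, 0.4, -3.9]
grip_width: 0.0853
t 13.12 p [0.5418 0.0327 0.1086] R [[-0.919, -0.242, 0.312], [-0.227, 0.97, 0.086], [-0.324, 0.008, -0.946]] F [-1.2  0.4 -3.9] w 0.08526834237728331 q [ 0.02 -0.24 -0.45  1.04  0.08 -0.21]
side 1948 v [-0.146 -0.055]
 u -0.083 30 z 0.124 v [-0.147 -0.051]
 u -0.073 79 z 0.109 v [-0.147 -0.053]
 u -0.063 157 z 0.013 v [-0.126 -0.055]
 u -0.053 158 z 0.015 v [-0.128 -0.069]
 u -0.043 166 z 0.019 v [-0.126 -0.069]
 u -0.033 181 z 0.025 v [-0.126 -0.07 ]
 u -0.023 162 z 0.034 v [-0.126 -0.082]
 u -0.013 107 z 0.043 v [-0.126 -0.088]
 u -0.003 269 z 0.038 v [-0.146 -0.076]
 u 0.007 169 z 0.05 v [-0.126 -0.071]
 u 0.017 187 z 0.056 v [-0.126 -0.071]
 u 0.027 218 z 0.067 v [-0.126 -0.071]
 u 0.037 38 z 0.072 v [-0.126 -0.07 ]
rows 2 [ 0.0152 -0.0005  0.0286] [ 0.0041 -0.0947  0.0012]
```

```bash
python3 -m inch '[0.0152,-0.0005,0.0286,0.004,-0.0947,0.001,100,0.0152,-0.0005,0.0286,0.004,-0.0947,0.001,100,0,0,0,0,0,0,100]'
python3 - <<'E'
from h import *
st()
Rt=fr(13.7,30);g=U*.5464+V*-.098+np.array([0,0,.0236])
plan(g-.03*Rt[:,2],Rt);plan(g,Rt,3)
E
```

```text
time_s: 13.42
tool_pos: [0.5377, 0.0308, 0.0483]
ee_rot: [-0.314, 2.616, 0.084]
wrist_force: [-5.9, -0.0, -4.6]
grip_width: 0.0853
t 13.42 p [0.5377 0.0308 0.0483] R [[-0.848, -0.237, 0.473], [-0.206, 0.971, 0.117], [-0.488, 0.002, -0.873]] F [-5.9 -0.  -4.6] w 0.08528962044029988 q [ 0.   -0.38 -0.73  0.72  0.12 -0.21]
rows 1 [-0.0022 -0.0007 -0.0003] [ 0.0018 -0.0142 -0.0006]
rows 3 [-0.0008 -0.0002  0.0099] [ 0.0006 -0.0047 -0.0002]
```

```bash
python3 -m inch '[-0.001,0,0.01,0,-0.005,0,100,-0.001,0,0.01,0,-0.005,0,100,-0.001,0,0.01,0,-0.005,0,100,0,0,0,0,0,0,100]'
python3 - <<'E'
from h import *
st()
Rt=fr(13.7,30);g=U*.5464+V*-.098+np.array([0,0,.0236])
plan(g,Rt)
d=imaging.capture("side");cv2.imwrite("pics/l.png",cv2.resize(d["img"][160:280,260:420,::-1],(800,600)))
E
```

```text
time_s: 13.75
tool_pos: [0.5552, 0.035, 0.0244]
ee_rot: [-0.312, 2.612, 0.086]
wrist_force: [-0.8, -0.2, -0.1]
grip_width: 0.0854
t 13.75 p [0.5552 0.035  0.0244] R [[-0.847, -0.236, 0.477], [-0.205, 0.972, 0.118], [-0.491, 0.003, -0.871]] F [-0.8 -0.2 -0.1] w 0.08536067729080662 q [ 0.01 -0.31 -0.73  0.65  0.11 -0.2 ]
rows 1 [ 0.0015 -0.0005  0.    ] [ 0.0021 -0.0103 -0.0016]
```

View pics/l.png

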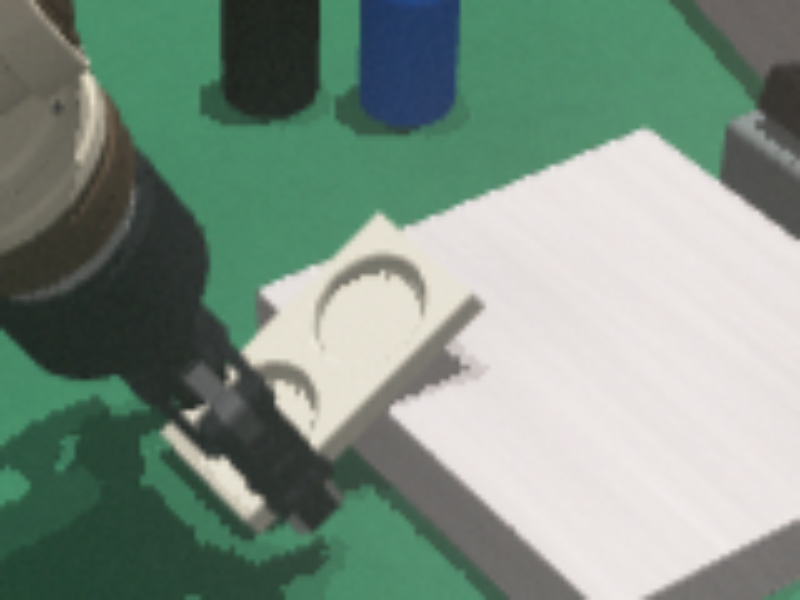

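The near finger (tip (315,505)) is beside the plate's side wall near its low end; close.

```bash
python3 -m inch '[0,0,0,0,0,0,60,0,0,0,0,0,0,40,0,0,0,0,0,0,0,0,0,0,0,0,0,0,0,0,0,0,0,0,0,0,0,0,0,0,0,0]'
python3 - <<'E'
from h import *
st()
Rt=fr(13.7,0);plan(U*.56+V*-.098+np.array([0,0,.12]),Rt)
E
```

```text
time_s: 14.3
tool_pos: [0.56, 0.0351, 0.0325]
ee_rot: [-0.313, 2.608, 0.084]
wrist_force: [-0.6, -0.4, -0.9]
grip_width: 0.0584
t 14.3 p [0.56   0.0351 0.0325] R [[-0.844, -0.237, 0.481], [-0.205, 0.972, 0.118], [-0.495, 0.001, -0.869]] F [-0.6 -0.4 -0.9] w 0.058362252007254194 q [ 0.01 -0.31 -0.72  0.66  0.11 -0.2 ]
rows 5 [-0.0069  0.0001 -0.0164] [ 0.0002  0.1036 -0.    ]
```

```bash
python3 -m inch '[-0.0069,0,-0.0164,0,0.05,0,0,-0.0069,0,-0.0164,0,0.1,0,0,-0.0069,0,-0.0164,0,0.1,0,0,-0.0069,0,-0.0164,0,0.1,0,0,-0.0069,0,-0.0164,0,0.1,0,0,0,0,0,0,0,0,0]'
python3 - <<'E'
from h import *
s=st();p=np.array(s["tool_pos"]);print(p@U-.5934,p@V);d=plate(("side","top"));meas(zmin=.04)
E
```

```text
time_s: 14.8
tool_pos: [0.5587, 0.0352, 0.12]
ee_rot: [-0.369, 3.081, 0.01]
wrist_force: [1.4, -0.5, -1.5]
grip_width: 0.0582
t 14.8 p [0.5587 0.0352 0.12  ] R [[-0.971, -0.236, 0.038], [-0.236, 0.972, 0.011], [-0.039, 0.002, -0.999]] F [ 1.4 -0.5 -1.5] w 0.05821014378723307 q [ 0.06  0.06 -0.11  1.36  0.01 -0.18]
-0.04229002560034256 -0.09812999705752183
side 0.65 898 mean [0.5883 0.0368 0.1124] long [-0.98 -0.17 -0.08] nrm [ 0.08 -0.01 -1.  ] ext [0.12  0.067 0.014] zr [0.103 0.122]
side 1412 v [-0.141 -0.067]
 u -0.083 75 z 0.104 v [-0.127 -0.071]
 u -0.073 157 z 0.107 v [-0.129 -0.071]
 u -0.063 236 z 0.109 v [-0.138 -0.066]
 u -0.053 188 z 0.11 v [-0.141 -0.068]
 u -0.043 108 z 0.108 v [-0.141 -0.068]
 u -0.033 44 z 0.108 v [-0.129 -0.072]
 u -0.023 55 z 0.111 v [-0.129 -0.079]
 u -0.013 40 z 0.112 v [-0.128 -0.116]
 u -0.003 52 z 0.111 v [-0.128 -0.108]
 u 0.007 71 z 0.108 v [-0.129 -0.095]
 u 0.017 105 z 0.109 v [-0.128 -0.082]
 u 0.027 152 z 0.112 v [-0.128 -0.074]
 u 0.037 129 z 0.117 v [-0.127 -0.072]
```

Held, about 5° short of level. Move over the platform, level out, then lower.

Run:
```python
from h import *
plan(U*(.5934+.072)+V*-.096+np.array([0,0,.115]),fr(13.7,-3.2))
```

```text
rows 4 [-0.0299  0.0004  0.0006] [ 0.0006  0.0246 -0.0003]
```

```bash
python3 -m inch '[-0.0299,0.0004,0.0006,0,0.0246,0,0,-0.0299,0.0004,0.0006,0,0.0246,0,0,-0.0299,0.0004,0.0006,0,0.0246,0,0,-0.0299,0.0004,0.0006,0,0.0246,0,0,0,0,0,0,0,0,0]'
python3 - <<'E'
from h import *
s=st();p=np.array(s["tool_pos"]);print(p@U-.5934,p@V);d=plate(("side","top"));meas(zmin=.06)
E
```

```text
time_s: 15.47
tool_pos: [0.6633, 0.0628, 0.1101]
ee_rot: [0.361, -3.06, 0.006]
wrist_force: [0.8, -0.9, -4.3]
grip_width: 0.0583
t 15.47 p [0.6633 0.0628 0.1101] R [[-0.971, -0.233, -0.059], [-0.232, 0.973, -0.011], [0.06, 0.003, -0.998]] F [ 0.8 -0.9 -4.3] w 0.05831678502816216 q [ 0.1   0.42  0.3   1.51 -0.   -0.14]
0.06593481089491426 -0.09601567376469276
side 0.85 502 mean [0.6724 0.0615 0.1001] long [-1.    0.    0.03] nrm [-0.03 -0.05 -1.  ] ext [0.114 0.066 0.013] zr [0.094 0.106]
side 1190 v [-0.139 -0.065]
 u 0.027 135 z 0.105 v [-0.126 -0.071]
 u 0.037 105 z 0.109 v [-0.127 -0.069]
 u 0.047 215 z 0.111 v [-0.138 -0.063]
 u 0.057 175 z 0.11 v [-0.14  -0.066]
 u 0.067 101 z 0.106 v [-0.139 -0.066]
 u 0.077 74 z 0.106 v [-0.128 -0.07 ]
 u 0.087 50 z 0.108 v [-0.127 -0.07 ]
 u 0.097 42 z 0.107 v [-0.127 -0.078]
 u 0.107 44 z 0.106 v [-0.127 -0.073]
 u 0.117 38 z 0.103 v [-0.127 -0.107]
 u 0.127 54 z 0.102 v [-0.127 -0.099]
 u 0.137 93 z 0.105 v [-0.127 -0.091]
 u 0.147 64 z 0.107 v [-0.126 -0.086]
```

```bash
python3 -m inch '[-0.001,0,0.018,0,0,0,0,-0.001,0,0.018,0,0,0,0,-0.001,0,0.014,0,0,0,0,0,0,0,0,0,0,0]'
python3 - <<'E'
from h import *
s=st();p=np.array(s["tool_pos"]);print(p@U-.5934,p@V);meas(zmin=.039)
E
```

```text
time_s: 16.05
tool_pos: [0.6571, 0.0605, 0.0734]
ee_rot: [0.36, -3.079, 0.006]
wrist_force: [-1.4, 0.4, -2.0]
grip_width: 0.0579
t 16.05 p [0.6571 0.0605 0.0734] R [[-0.972, -0.231, -0.041], [-0.231, 0.973, -0.009], [0.041, 0.001, -0.999]] F [-1.4  0.4 -2. ] w 0.057908379122598386 q [ 0.09  0.39  0.19  1.41 -0.   -0.14]
0.059360924514200386 -0.09683453077087951
side 1517 v [-0.14  -0.062]
 u 0.027 160 z 0.063 v [-0.127 -0.07 ]
 u 0.037 160 z 0.068 v [-0.132 -0.067]
 u 0.047 452 z 0.087 v [-0.14  -0.062]
 u 0.057 220 z 0.075 v [-0.14  -0.066]
 u 0.067 108 z 0.067 v [-0.125 -0.065]
 u 0.077 69 z 0.065 v [-0.128 -0.068]
 u 0.087 32 z 0.066 v [-0.13  -0.088]
 u 0.097 38 z 0.065 v [-0.129 -0.08 ]
 u 0.107 33 z 0.065 v [-0.129 -0.102]
 u 0.117 43 z 0.062 v [-0.128 -0.106]
 u 0.127 57 z 0.06 v [-0.128 -0.098]
 u 0.137 101 z 0.065 v [-0.128 -0.088]
 u 0.147 41 z 0.066 v [-0.127 -0.085]
```

```bash
python3 -m inch '[-0.004,0,0.01,0,0.008,0,0,-0.004,0,0.008,0,0.008,0,0,-0.002,0,0.004,0,0,0,0]'
python3 - <<'E'
from h import *
s=st();p=np.array(s["tool_pos"]);print(p@U-.5934,p@V);meas(zmin=.039)
E
```

```text
time_s: 16.35
tool_pos: [0.6673, 0.0623, 0.058]
ee_rot: [0.358, -3.073, 0.009]
wrist_force: [-0.1, -0.2, -1.3]
grip_width: 0.0583
t 16.35 p [0.6673 0.0623 0.058 ] R [[-0.972, -0.23, -0.047], [-0.23, 0.973, -0.012], [0.049, -0.0, -0.999]] F [-0.1 -0.2 -1.3] w 0.05828046967909603 q [ 0.1   0.43  0.21  1.4  -0.01 -0.14]
0.06971862473070678 -0.09748519419248038
side 1586 v [-0.141 -0.062]
 u 0.037 150 z 0.049 v [-0.127 -0.072]
 u 0.047 211 z 0.106 v [-0.13 -0.07]
 u 0.057 519 z 0.079 v [-0.14  -0.062]
 u 0.067 227 z 0.061 v [-0.14  -0.066]
 u 0.077 121 z 0.052 v [-0.128 -0.066]
 u 0.087 69 z 0.049 v [-0.129 -0.069]
 u 0.097 35 z 0.05 v [-0.13  -0.072]
 u 0.107 34 z 0.049 v [-0.13  -0.081]
 u 0.117 31 z 0.048 v [-0.129 -0.077]
 u 0.127 39 z 0.047 v [-0.129 -0.109]
 u 0.137 58 z 0.044 v [-0.129 -0.101]
 u 0.147 92 z 0.048 v [-0.128 -0.091]
```

About 2 mm above the platform and level. Lower, release, rise.

```bash
python3 -m inch '[0,0,0.003,0,0,0,0,0,0,0,0,0,0,0,0,0,0,0,0,0,80,0,0,0,0,0,0,100,0,0,0,0,0,0,100,0,0,0,0,0,0,100,0,0,-0.01,0,0,0,100,0,0,-0.03,0,0,0,100,0,0,-0.04,0,0,0,100,0,0,-0.04,0,0,0,100,0.03,0,-0.01,0,0,0,100,0.04,0,0,0,0,0,100]'
python3 -m inch '[0.04,0,0,0,0,0,100,0.04,0,0,0,0,0,100,0.04,0,0,0,0,0,100,0.04,0,0,0,0,0,100,0,0,0,0,0,0,100]'
python3 - <<'E'
from h import *
s=st();d=plate(("top","side"));plate(("top",),"spare_center");meas(zmin=.039)
d=imaging.capture("top");c=cloud(d);a=c@U;b=c@V
m=(d["range_z"]>0)&(abs(c[...,2]-.0455)<.006)&(a>.58)&(a<.79)&(b>-.16)&(b<-.03)
print(cv2.minAreaRect((c[m][:,:2]*1000).astype(np.float32)))
cv2.imwrite("pics/m.png",d["img"][80:380,150:550,::-1])
E
```

```text
time_s: 17.4
tool_pos: [0.6103, 0.0489, 0.1937]
ee_rot: [0.36, -3.073, 0.009]
wrist_force: [0.7, -0.2, 0.6]
grip_width: 0.0856
time_s: 17.82
tool_pos: [0.4452, 0.0101, 0.2081]
ee_rot: [0.362, -3.082, 0.011]
wrist_force: [1.0, 0.4, 0.5]
grip_width: 0.0851
t 17.82 p [0.4452 0.0101 0.2081] R [[-0.972, -0.232, -0.037], [-0.231, 0.973, -0.011], [0.039, -0.002, -0.999]] F [1.  0.4 0.5] w 0.08512499628571092 q [ 0.03 -0.14 -0.13  1.61 -0.01 -0.2 ]
top 0.66 1363 mean [0.7037 0.071  0.0427] long [-0.96 -0.27 -0.01] nrm [ 0.01 -0.   -1.  ] ext [0.111 0.057 0.017] zr [0.036 0.05 ]
side 0.94 1240 mean [0.6967 0.0662 0.0437] long [-0.96 -0.28  0.01] nrm [-0.   -0.02 -1.  ] ext [0.121 0.063 0.015] zr [0.038 0.049]
top 0.69 1666 mean [ 0.472  -0.2386  0.0084] long [-0.87 -0.5  -0.  ] nrm [-0.01  0.02 -1.  ] ext [0.116 0.059 0.018] zr [0.001 0.015]
side 1206 v [-0.129 -0.069]
 u 0.037 115 z 0.045 v [-0.128 -0.072]
 u 0.047 91 z 0.047 v [-0.128 -0.071]
 u 0.057 86 z 0.042 v [-0.129 -0.071]
 u 0.067 95 z 0.041 v [-0.128 -0.071]
 u 0.077 110 z 0.042 v [-0.129 -0.071]
 u 0.087 127 z 0.045 v [-0.128 -0.072]
 u 0.097 115 z 0.047 v [-0.128 -0.07 ]
 u 0.107 69 z 0.046 v [-0.128 -0.07 ]
 u 0.117 87 z 0.042 v [-0.128 -0.071]
 u 0.127 90 z 0.042 v [-0.128 -0.07 ]
 u 0.137 96 z 0.042 v [-0.127 -0.071]
 u 0.147 124 z 0.046 v [-0.127 -0.073]
((715.3594360351562, 75.57135772705078), (121.26153564453125, 71.79116821289062), 20.710241317749023)
```

View pics/m.png

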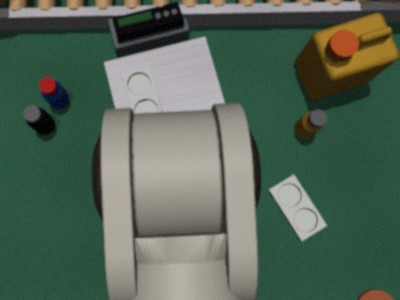

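The plate lies flat with both pockets visible (around (140,92)) on the platform, and the spare is where it was ((298,207)). Hand in.

```bash
python3 -c "
from rig import order
print(order.finish_job())"
```

```text
the job is handed in; nothing more can be done
None
```

The upside-down plate is on the scale platform, pockets up. I handed the job in at about 18 s; no verdict is reported.

**How it went:**
- I gripped the plate at its near end, turned it and stood it on its short end on the bench against the platform's front edge. It stood there free with the gripper open.
- I then pushed the top over. The plate went pockets up but slid back and stopped at about 30° across the edge, with its near end on the bench.
- I gripped it again near that low end, levelled it and set it down on the platform. So the last part of the turn was done by gripping, not by a free tip.

**Last checks:**

| Check | Measured | Limit |
|---|---|---|
| Flatness | about 1° | 8° |
| Sideways offset from platform centre | about 46 mm | 90 mm |
| Front-to-back offset | within about 10 mm | 50 mm |
| Length against front-to-back | about 2° off | 17° |

- **Spare plate:** it is within about 2 mm of its start.
- **Arm:** it is clear of everything, at 0.21 m height.

**What failed or disagreed:**
- The first grasp closed above the plate and I repeated it lower.
- A press to confirm the plate stood on the bench peaked at about 54 N at the wrist (limit 120 N).
- A final rectangle fit from the top camera gave 20.7° yaw, or 7° off the platform, and a 72 mm width. The arm hid part of the plate in that view, so I relied on the side camera.

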